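# Scrub out the tall tub in the pull-out basket

### The job

Pull the steel basket all the way out on its runners, flip the tall tub's lid open until it stays open by itself, then take the brush and scrub inside that tub: three times down until the brush touches the bottom, drawing it up at least half the tub's depth after each. Stand the brush upright, head down, back in the ramekin it came from, and leave the basket out and the lid open so that the tub can air. All three tubs stay standing in their pockets, the two low ones shut; leave the skewer in the basket and everything on the worktop where it is.

Things in the scene. Friction and masses are not known exactly. Their poses are not given: they have to be found in the camera images.
- handle (a point): middle of the basket's handle: level steel bar 10 mm thick, 130 mm long (point y), 104 mm above the worktop, 14 mm before and 43 mm above the front wall's rim; hook or pinch it from above. The basket pulls out along the point's -x. A fixed wire shelf, top 204 mm above the worktop, covers the closed basket from 125 mm behind the handle on, on posts 173 mm either side of its centre line
- basket (a joint): how far the basket is pulled out, m: 0 closed, 0.130 fully out at its stop (2.5 N friction; it stays where left)
- basket_floor (a point): point on the basket's floor (20 mm above the worktop), middle of the row of three tub pockets, 129.5 mm behind the handle; moves with the basket. Pockets are 94 mm apart along y, with strips 24 mm high around; the tubs have 3 to 5 mm play. In front is an open bay 66 mm deep; the basket's outer walls are 45 mm high, 300 mm apart in y
- tub_tall: the tall one of three square white plastic tubs, in any of the three pockets: loose, 84 x 84 mm outside, rim 95 mm above its underside, walls and floor 4 mm thick (76 x 76 mm inside, empty). Origin at the centre of its underside; x points away from its lid tab (away from the robot), z up. Hinge along y at (42, 0, 95.5) mm
- tab_tall (a point): middle of the tall tub's lid tab: 20 mm long (sticking out in front of the tub, towards the robot), 32 mm wide, 6 mm thick; 94 mm from the hinge. Push it up from below or pinch it by its sides. The lid is 84 x 84 x 6 mm
- lid_tall (a joint): opening of the tall tub's lid, rad: 0 shut, 1.57 upright, 1.9 stop; past upright it stays open by itself, before that it falls shut
- lid_low_a (a joint): opening of the lid of low tub a, rad, 0 shut
- lid_low_b (a joint): opening of the lid of low tub b, rad, 0 shut
- tub_low_a: closed square white plastic tub, 84 x 84 mm, 58 mm high without the 6 mm lid, in a pocket of the basket; origin at the centre of its underside
- tub_low_b: closed square white plastic tub, 84 x 84 mm, 58 mm high without the 6 mm lid, in a pocket of the basket; origin at the centre of its underside
- brush: brush 175 mm long, standing upright, head down, in ramekin_a: a cylindrical dark ribbed silicone head, 52 mm in diameter and 58 mm long with a flat end, a thin 12 mm neck, and a rigid round grey handle 18 mm in diameter from 75 to 175 mm above the flat end. Origin at the centre of the flat end of the head, z along the handle
- brush_grip (a point): point on the axis of the brush's handle, 150 mm above the flat end of the head, 25 mm below the handle's top
- ramekin_a: white ceramic ramekin that holds the brush, 84 mm across the rim, 74 mm inside, 45 mm high, floor 6 mm thick; on the worktop left or right of the basket. Origin at the centre of its underside
- ramekin_b: an identical empty ramekin on the other side; leave it alone
- skewer: short flat stainless skewer, 112 mm long, 4 mm thick, lying in the open front bay of the basket; origin near its middle on the underside
- jar: closed jar, 72 mm in diameter, 110 mm high, on the worktop; leave it alone
- mug: mug, 80 mm across, 90 mm high, on the worktop; leave it alone
- tin: tin, 70 mm in diameter, 80 mm high, on the worktop; leave it alone
Not all that is in view belongs to the job. What is shaped like the tub_low_a but orange or purple is not meant. Leave any blue look-alike of the tub_low_b alone.

How it is judged:
By the outcome, as a careful person would: the job done as asked, in the order asked, and still so for the second after the job is handed in, with the robot touching nothing.
It also fails if it takes over 72 s, if anything falls off the work surface, if the arm or the gripper's body presses on something with over 40 N, if the wrist force passes 120 N, or if a joint passes its speed limit or range.

### The arm

A 6-joint arm with a two-finger parallel gripper is mounted at the origin on the work surface. World frame = base frame: x ahead of the robot, y to its left, z up, the work surface at z = 0. Lengths are in m, angles in degrees, forces in N, time in s.
With the tool pointing down it reaches from about 0.375 to 0.9 m from the base axis. Payload 3.1 kg.
Tool frame: the origin (TCP) lies at the very end of the fingers, on their centre line; the grasp point (between the pads) lies 19 mm behind it (bot.tcp_to_grasp is the distance from the TCP to the grasp point, in m); z points along the fingers, y is the line along which they close (so a half turn about z gives the same grasp; the last joint's range is limited). The gripper opens to 87 mm and grips with 3 to 60 N. Pads are 19 mm wide; open, the fingers measure 117 mm over their backs; the gripper's body (75 mm by 190 mm) begins 51 mm behind the grasp point.
Start: joints at [-75.487, 30.224, 82.088, -0, 67.689, -10.227], TCP at [0.262, -0.568, 0.223] pointing down, gripper open.
Joint ranges: [-176.69, 176.69], [-43.24, 126.21], [12.49, 139.97], [-82, 262], [0, 151.66], [-163.58, 163.58]. Speed limits (degrees/s): [159.86, 159.86, 180, 180, 180, 180].

### API

Orientations are given as a 3x3 rotation matrix whose columns are the frame's x, y, z axes.
In Python, from rig import telemetry, capture, camera_info, job, bot gives the robot as it stands. The module is installed in compiled form; this text tells all that it offers.
- The arm moves only by the tool carry_out, never from a script. Its argument "deltas" is a list that holds one entry, the list of rows, each a list of 7 numbers: the shift along the tool's x, y, z scaled (see below), then the turn, a rotation vector about the tool's x, y, z scaled (see below), then the closure, from -1 (fully open) to 1 (shut). In form: [[[dx, dy, dz, ax, ay, az, claw], ...]]. A call has exactly 10 rows; each row is the pose to reach, as a shift and turn from the pose commanded when the call began, along the tool's axes at that moment, turning the shorter way round; what a row does not reach only later rows make up. The controller multiplies each number of a shift by 15 cm and each number of a turn by 360 degrees. A row lasts 1/12 s, in which the tool goes at most 41.7 mm and 7.16 degrees, less where a joint would pass 70% of its speed; a pose out of reach is approached as far as the arm can. A call with a number of a shift or a turn outside -1 to 1 is refused whole. A call with a gripper value outside its range is refused whole. The fingers move at their own pace and stop on an object; the grip force is fixed at half the most. Time passes only in rows, so rows that repeat a pose let the fingers close, or fill a call up. It gives the time, the measured TCP pose, the force, the opening and the grip force at its end, in the units of the state.
- telemetry.read_state(): the state, without advancing time (a new reading comes with each control period).
- capture(name): name is "side" or "top" or "wrist"; returns the picture (420x560x3 uint8, red, green, blue); there is no depth.
- camera_info(name): a dict with "mtx" (3x3 intrinsics, pixels), "cam_to_world" (4x4, takes a point from camera to world coordinates); the wrist camera has in their place "T_tool_cam" (4x4, takes a point from camera to tool coordinates, whose origin is the TCP and whose axes are the flange's). Camera axes: x right, y down, z forward; pixel columns grow to the right and rows downward; lengths in m; the calibration is good to about 2 mm. A picture is of the moment at which its call begins: read the wrist's pose just before it. camera_info takes no time and is no camera call.
- job.hand_in(): hands the job in; it is judged then, once.
The state is a dict: "time_s": time; "joint_positions": joint angles; "qvel": joint speeds; "tau": joint torques, N m; "position": TCP position; "tcp_rot": TCP orientation; "force": force on the tool from outside, world axes, zero at the start; "moment": the same for the moment, N m; "opening": opening from 0.0 (shut) to 1.0 (fully open); "grasp_force": force on a finger pad.
Only numpy, scipy, OpenCV 4.12 (cv2) and the standard library are available. Lean on these libraries where they do the work, as an engineer would, in place of code of your own. Each camera call takes 0.05 s, during which the arm holds its last target. There are 200 camera calls.

## Working session

There is one attempt and no reset: what is moved stays moved. The work goes in short steps, Python scripts to look and compute and a tool call to move; the robot and the scene stay as the last step left them, time stands still between calls to the robot, and variables do not carry over. Pictures are saved under pics/ and viewed, at most 10 in all, crops included, and the job is handed in when it is done.

Besides the shell and the picture viewer there is one more tool, called after "Request:" by a JSON object that holds its "op" and its "data", one argument or row to a line. carry_out: Moves the arm, as the interface text tells. Its arguments: {"type":"object","properties":{"deltas":{"type":"array","items":{"type":"array","items":{"type":"array","items":{"type":"number"}}}}},"required":["deltas"]}

```bash
mkdir -p pics; python3 - <<'E'
from rig import telemetry, capture, camera_info, bot
import cv2,numpy as np
np.set_printoptions(precision=4,suppress=True)
s=telemetry.read_state();print(s['position'],s['tcp_rot'],s['opening'],bot.tcp_to_grasp)
for n in ['side','top']:
    im=capture(n);cv2.imwrite(f'pics/{n}0.png',cv2.cvtColor(im,cv2.COLOR_RGB2BGR))
    c=camera_info(n);print(n,c['mtx'],c['cam_to_world'])
print(camera_info('wrist'))
E
```

```text
[ 0.2614 -0.5669  0.2215] [[ 0.9082  0.4185 -0.0006]
 [ 0.4185 -0.9082  0.0021]
 [ 0.0004 -0.0022 -1.    ]] 0.996052980338125 0.0187
side [[453.8715   0.     276.1517]
 [  0.     453.8715 206.8678]
 [  0.       0.       1.    ]] [[-0.9638 -0.1733  0.2024  0.3412]
 [-0.2664  0.6484 -0.7132  0.7682]
 [-0.0077 -0.7413 -0.6711  0.8639]
 [ 0.      0.      0.      1.    ]]
top [[460.9683   0.     278.4404]
 [  0.     460.9683 202.0066]
 [  0.       0.       1.    ]] [[ 0.0187 -0.9839  0.1778  0.3671]
 [-0.9998 -0.0182  0.0046 -0.0502]
 [-0.0013 -0.1779 -0.9841  1.3565]
 [ 0.      0.      0.      1.    ]]
{'mtx': array([[368.5504,   0.    , 276.5202],
       [  0.    , 368.5504, 206.1352],
       [  0.    ,   0.    ,   1.    ]]), 'T_tool_cam': array([[-0.0003, -0.9587, -0.2843,  0.0782],
       [ 1.    , -0.0003,  0.0001,  0.0005],
       [-0.0002, -0.2843,  0.9587, -0.1625],
       [ 0.    ,  0.    ,  0.    ,  1.    ]])}
```

View pics/top0.png

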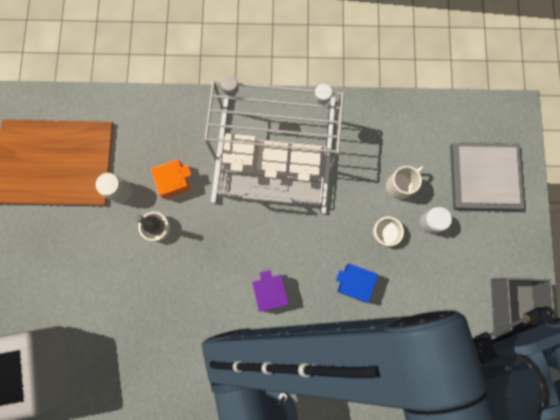

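View pics/side0.png

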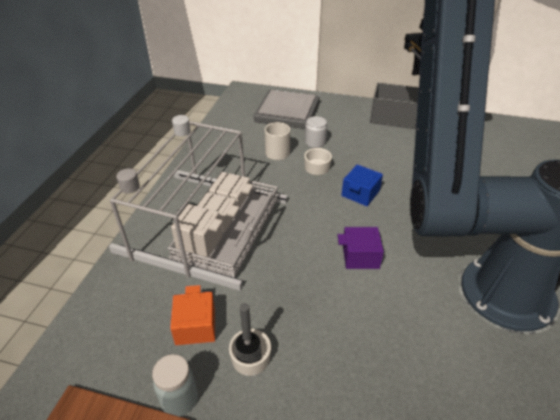

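The top view shows the basket around (270,170), with what looks like the tall tub on its left (240,150). The brush is at (153,226) in the left ramekin. Next I'll zoom in to get exact pixels.

```bash
python3 - <<'E'
import cv2,numpy as np
t=cv2.imread('pics/top0.png');s=cv2.imread('pics/side0.png')
a=cv2.resize(t[120:215,205:345],None,fx=5.7,fy=5.7,interpolation=3)
cv2.imwrite('pics/ztop.png',a)
b=cv2.resize(s[165:285,160:295],None,fx=5,fy=5,interpolation=3)
cv2.imwrite('pics/zside.png',b)
E
```

```text
(no output)
```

View pics/ztop.png

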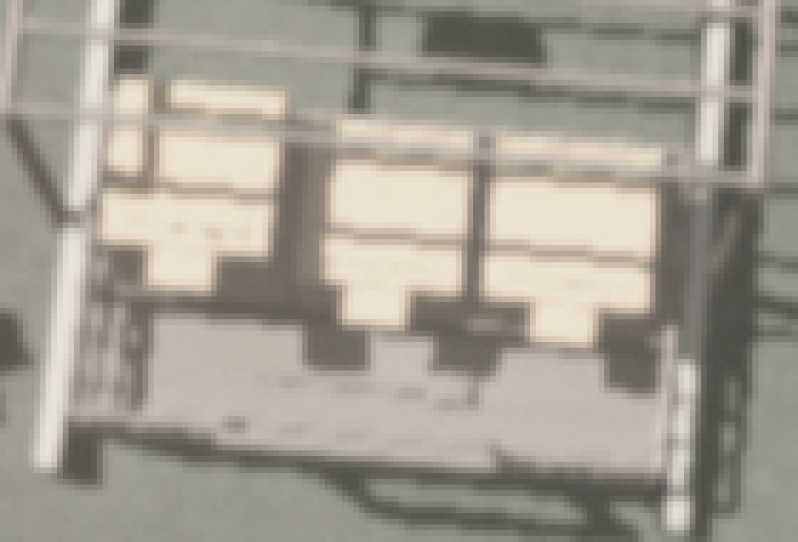

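View pics/zside.png

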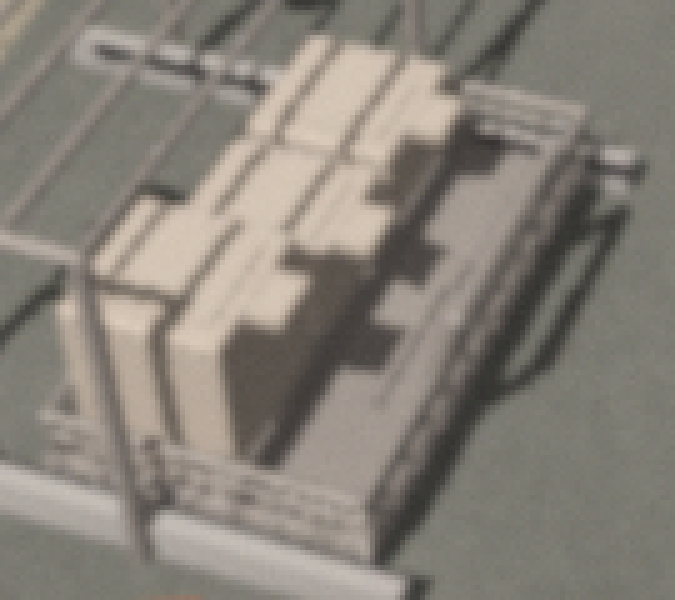

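The tall tub is the leftmost (+y) one. Its tab tip is at about zoom (181,290), and the low tabs are at (374,326) and (564,342). The skewer lies in the bay, and the handle barely stands out from the front wall.

```bash
cat > h.py <<'E'
import numpy as np,cv2
from rig import telemetry, capture, camera_info, bot
np.set_printoptions(precision=4,suppress=True)
def cam(n,s=None):
    c=camera_info(n)
    if n!='wrist': return c['mtx'],c['cam_to_world']
    s=s or telemetry.read_state();T=np.eye(4);T[:3,:3]=s['tcp_rot'];T[:3,3]=s['position']
    return c['mtx'],T@c['T_tool_cam']
def ray(K,T,p):
    return T[:3,3],T[:3,:3]@np.linalg.solve(K,[p[0],p[1],1])
def onz(K,T,p,z):
    o,d=ray(K,T,p);return o+d*(z-o[2])/d[2]
def proj(K,T,P):
    q=K@(T[:3,:3].T@(np.asarray(P)-T[:3,3]));return q[:2]/q[2]
def delta(P,R=None):
    """target TCP pos (and rot) -> shift (units of .15m) and turn (units of 360deg), from measured pose"""
    s=telemetry.read_state();R0=np.array(s['tcp_rot'])
    d=R0.T@(np.asarray(P)-s['position'])/.15
    r=np.zeros(3) if R is None else cv2.Rodrigues(R0.T@R)[0].ravel()/(2*np.pi)
    return d,r
def down(yaw):
    "tool z down, tool y along world angle yaw (deg)"
    a=np.radians(yaw);y=np.array([np.cos(a),np.sin(a),0]);z=np.array([0,0,-1.]);return np.c_[np.cross(y,z),y,z]
E
python3 - <<'E'
from h import *
K,T=cam('top')
z=lambda u,v:((u+.5)/5.7-.5+205,(v+.5)/5.7-.5+120)
for n,u,v,h in [('b',530,340,.084),('b',598,345,.084),('a',340,325,.084),('a',408,328,.084),('t',150,290,.121),('t',213,290,.121),
  ('wallL',70,425,.061),('wallR',665,475,.061)]: print(n,onz(K,T,z(u,v),h))
K2,T2=cam('side');zs=lambda u,v:((u+.5)/5-.5+160,(v+.5)/5-.5+165)
for n,u,v,h in [('t',280,328,.121),('t',312,285,.121),('a',355,262,.084),('a',393,210,.084),('b',462,95,.084)]:print('s',n,onz(K2,T2,zs(u,v),h))
# ramekins by bright contour & brush
for n in ['top','side']:
    im=cv2.imread(f'pics/{n}0.png');g=im.min(2)
    x0,y0,x1,y1=(130,205,180,248) if n=='top' else (222,300,280,380)
    m=(im[y0:y1,x0:x1].min(2)>150).astype(np.uint8)
    ys,xs=np.nonzero(m);e=cv2.fitEllipse(cv2.convexHull(np.c_[xs,ys].astype(np.int32)));print(n,e[0][0]+x0,e[0][1]+y0,e[1])
    print(' rim/centre',onz(*cam(n),(e[0][0]+x0,e[0][1]+y0),.045))
E
python3 - <<'E'
import cv2
s=cv2.imread('pics/side0.png')[295:385,215:285];t=cv2.imread('pics/top0.png')[200:250,130:190]
import numpy as np
a=cv2.resize(s,(420,540),interpolation=3);b=cv2.resize(t,(360,300),interpolation=3)
c=np.zeros((540,780,3),np.uint8);c[:,:420]=a;c[:300,420:]=b;cv2.imwrite('pics/zb.png',c)
E
```

```text
b [ 0.6635 -0.0971  0.084 ]
b [ 0.6615 -0.1309  0.084 ]
a [ 0.6694 -0.0026  0.084 ]
a [ 0.6685 -0.0364  0.084 ]
t [0.6763 0.0884 0.121 ]
t [0.6768 0.0579 0.121 ]
wallL [0.6208 0.1327 0.061 ]
wallR [ 0.6007 -0.1663  0.061 ]
s t [0.6791 0.0923 0.121 ]
s t [0.6749 0.0616 0.121 ]
s a [0.6765 0.0052 0.084 ]
s a [ 0.6708 -0.0364  0.084 ]
s b [ 0.6649 -0.1344  0.084 ]
top 152.15704727172852 225.51931190490723 (29.253707885742188, 31.726551055908203)
 rim/centre [0.5289 0.3165 0.045 ]
side 248.60065841674805 349.67108154296875 (39.35172653198242, 45.1274299621582)
 rim/centre [0.5283 0.3216 0.045 ]
```

View pics/zb.png

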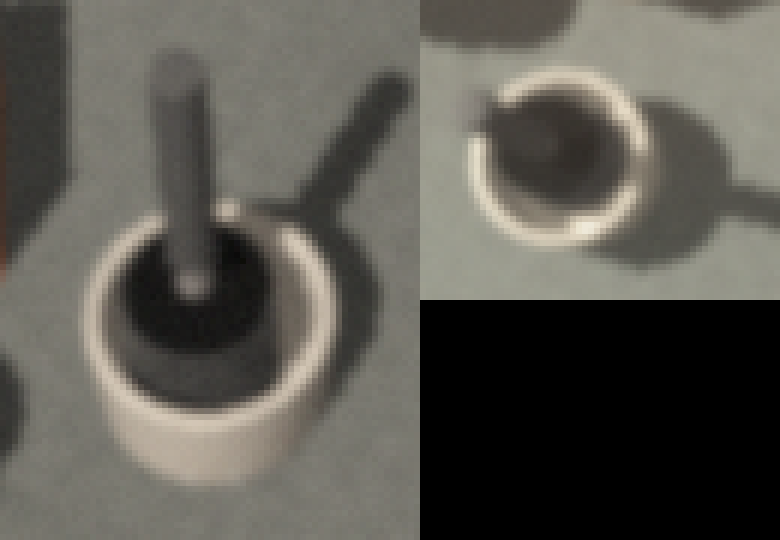

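The brush stands in the left ramekin near (0.529, 0.318). The basket is yawed about -3.9°, with the handle near (0.600, -0.015), so I'm starting to move. The plan is to hook the handle from behind with closed fingers, with the tool's x pointing forward.

Request:
{"op": "carry_out", "data": {
  "deltas": [
    [[0.1,-0.06,0,0,0,0,1],[0.2,-0.12,0,0,0,0,1],[0.3,-0.18,0,0,0,0,1],[0.4,-0.24,0,0,0,0,1],[0.5,-0.3,0,0,0,0,1],[0.6,-0.36,-0.05,0,0,0,1],[0.7,-0.42,-0.1,0,0,0,1],[0.8,-0.48,-0.15,0,0,0,1],[0.9,-0.54,-0.2,0,0,0,1],[1,-0.6,-0.2,0,0,0,1]]
  ]
}}

```text
time_s: 0.93
position: [0.3619, -0.4216, 0.2543]
tcp_rot: [[0.908, 0.42, 0.002], [0.42, -0.908, -0.003], [0.0, 0.003, -1.0]]
force: [0.4, -0.8, 0.7]
opening: 0.325
grasp_force: 0.0
```

Request:
{"op": "carry_out", "data": {
  "deltas": [
    [[0.1,-0.06,0,0,0,0,1],[0.2,-0.12,0,0,0,0,1],[0.3,-0.18,0,0,0,0,1],[0.4,-0.24,0,0,0,0,1],[0.5,-0.3,0,0,0,0,1],[0.6,-0.36,0,0,0,0,1],[0.7,-0.42,0,0,0,0,1],[0.8,-0.48,0,0,0,0,1],[0.9,-0.54,0,0,0,0,1],[1,-0.6,0,0,0,0,1]]
  ]
}}

```text
time_s: 1.77
position: [0.4593, -0.2761, 0.2527]
tcp_rot: [[0.908, 0.42, 0.0], [0.42, -0.908, 0.0], [0.0, -0.0, -1.0]]
force: [0.3, 0.1, 0.3]
opening: 0.009
grasp_force: 0.0
```

Request:
{"op": "carry_out", "data": {
  "deltas": [
    [[0.1,-0.06,0,0,0,0,1],[0.2,-0.12,0,0,0,0,1],[0.3,-0.18,0,0,0,0,1],[0.4,-0.24,0,0,0,0,1],[0.5,-0.3,0,0,0,0,1],[0.6,-0.36,0,0,0,0.01,1],[0.7,-0.42,0,0,0,0.025,1],[0.75,-0.48,0,0,0,0.045,1],[0.75,-0.5,0,0,0,0.065,1],[0.75,-0.5,0,0,0,0.08,1]]
  ]
}}

```text
time_s: 2.6
position: [0.5292, -0.1603, 0.2526]
tcp_rot: [[0.997, -0.073, -0.001], [-0.073, -0.997, 0.001], [-0.001, -0.001, -1.0]]
force: [0.1, -0.4, -0.6]
opening: 0.004
grasp_force: 0.0
```

```bash
python3 - <<'E'
from h import *
# brush top triangulation
K,T=cam('top');K2,T2=cam('side')
def tri(p,q):
    o1,d1=ray(K,T,p);o2,d2=ray(K2,T2,q)
    t=np.linalg.lstsq(np.c_[d1,-d2],o2-o1,rcond=None)[0];a=o1+t[0]*d1;b=o2+t[1]*d2;return (a+b)/2,np.linalg.norm(a-b)
print('brush top',tri((140.8,218),(245,306.7)));print('ramekin',onz(K,T,(153.3,226.2),.045),onz(K2,T2,(250,347.5),.045))
s=telemetry.read_state();print(s['position'],s['tcp_rot'],s['joint_positions'])
K3,T3=cam('wrist',s);im=capture('wrist');cv2.imwrite('pics/w1.png',im[:,:,::-1])
print('handle expected',[proj(K3,T3,(.600+.0044*i,-.015+.065*i,.104)) for i in(-1,0,1)])
print(delta([.627,-.017,.15],down(-93.85)))
E
```

```text
brush top (array([0.532 , 0.3112, 0.1741]), np.float64(5.412922376175291e-05))
ramekin [0.527  0.3131 0.045 ] [0.527  0.3162 0.045 ]
[ 0.5292 -0.1603  0.2526] [[ 0.9973 -0.0734 -0.0005]
 [-0.0734 -0.9973  0.0006]
 [-0.0006 -0.0006 -1.    ]] [-28.4367  22.6582  90.4649   0.0188  66.9217  65.7655]
handle expected [array([172.9353, 119.8576]), array([ 93.916 , 120.3526]), array([ 14.9781, 120.8471])]
(array([ 0.5765, -1.0059,  0.6847]), array([-0.    ,  0.    , -0.0014]))
```

View pics/w1.png

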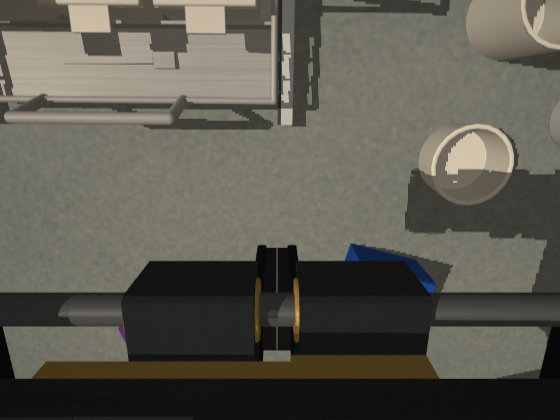

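The wrist view shows the handle bar from (8,118) to (172,119), within 3 px of my prediction. Next I move behind the bar and descend.

Request:
{"op": "carry_out", "data": {
  "deltas": [
    [[0.07,-0.1,0,0,0,0,1],[0.14,-0.2,0,0,0,0,1],[0.2,-0.3,0,0,0,0,1],[0.27,-0.42,0,0,0,0,1],[0.34,-0.54,0,0,0,0,1],[0.4,-0.66,0,0,0,0,1],[0.46,-0.78,0,0,0,0,1],[0.52,-0.9,0.1,0,0,0,1],[0.58,-1,0.2,0,0,0,1],[0.58,-1,0.3,0,0,0,1]]
  ]
}}

```text
time_s: 3.48
position: [0.6284, -0.0159, 0.2076]
tcp_rot: [[0.998, -0.065, 0.003], [-0.065, -0.998, 0.001], [0.003, -0.001, -1.0]]
force: [-0.5, -0.8, 1.3]
opening: 0.005
grasp_force: 0.0
```

Request:
{"op": "carry_out", "data": {
  "deltas": [
    [[0,0,0.1,0,0,0,1],[0,0,0.2,0,0,0,1],[0,0,0.3,0,0,0,1],[0,0,0.4,0,0,0,1],[0,0,0.5,0,0,0,1],[0,0,0.6,0,0,0,1],[0,0,0.7,0,0,0,1],[0,0,0.76,0,0,0,1],[0,0,0.8,0,0,0,1],[0,0,0.8,0,0,0,1]]
  ]
}}

```text
time_s: 4.32
position: [0.6259, -0.0192, 0.0864]
tcp_rot: [[0.998, -0.07, -0.002], [-0.07, -0.998, 0.001], [-0.002, -0.0, -1.0]]
force: [0.2, 0.2, 0.4]
opening: 0.006
grasp_force: 0.0
```

Request:
{"op": "carry_out", "data": {
  "deltas": [
    [[-0.06,0,0,0,0,0,1],[-0.14,0,0,0,0,0,1],[-0.24,0,0,0,0,0,1],[-0.35,0,0,0,0,0,1],[-0.47,0,0,0,0,0,1],[-0.59,0,0,0,0,0,1],[-0.7,0,0,0,0,0,1],[-0.79,0,0,0,0,0,1],[-0.86,0,0,0,0,0,1],[-0.9,0,0,0,0,0,1]]
  ]
}}

```text
time_s: 5.15
position: [0.4917, -0.0101, 0.0888]
tcp_rot: [[0.997, -0.071, 0.002], [-0.071, -0.997, -0.0], [0.002, 0.0, -1.0]]
force: [2.1, 1.8, 0.7]
opening: 0.006
grasp_force: 1.3
```

Request:
{"op": "carry_out", "data": {
  "deltas": [
    [[-0.01,0,0,0,0,0,1],[-0.02,0,0,0,0,0,1],[-0.03,0,0,0,0,0,1],[-0.04,0,0,0,0,0,1],[-0.05,0,0,0,0,0,1],[-0.06,0,0,0,0,0,1],[-0.06,0,0,0,0,0,1],[-0.06,0,0,0,0,0,1],[-0.06,0,0,0,0,0,1],[-0.06,0,0,0,0,0,1]]
  ]
}}

```text
time_s: 5.98
position: [0.4874, -0.0104, 0.0882]
tcp_rot: [[0.997, -0.072, 0.008], [-0.072, -0.997, -0.001], [0.008, 0.001, -1.0]]
force: [6.5, 1.4, 0.4]
opening: 0.004
grasp_force: 3.3
```

Request:
{"op": "carry_out", "data": {
  "deltas": [
    [[-0.01,0,0,0,0,0,1],[-0.02,0,0,0,0,0,1],[-0.03,0,0,0,0,0,1],[-0.04,0,0,0,0,0,1],[-0.04,0,0,0,0,0,1],[-0.04,0,0,0,0,0,1],[-0.04,0,0,0,0,0,1],[-0.04,0,0,0,0,0,1],[-0.04,0,0,0,0,0,1],[-0.04,0,0,0,0,0,1]]
  ]
}}

```text
time_s: 6.82
position: [0.4873, -0.0105, 0.0886]
tcp_rot: [[0.997, -0.073, 0.021], [-0.073, -0.997, -0.003], [0.021, 0.001, -1.0]]
force: [15.1, 4.7, -7.3]
opening: 0.01
grasp_force: 7.6
```

Request:
{"op": "carry_out", "data": {
  "deltas": [
    [[0.05,0,0,0,0,0,1],[0.1,0,0,0,0,0,1],[0.13,0,0,0,0,0,1],[0.13,0,-0.1,0,0,0,1],[0.13,0,-0.2,0,0,0,1],[0.13,0,-0.35,0,0,0,1],[0.13,0,-0.5,0,0,0,1],[0.13,0,-0.65,0,0,0,1],[0.13,0,-0.75,0,0,0,1],[0.13,0,-0.8,0,0,0,1]]
  ]
}}

```text
time_s: 7.65
position: [0.4966, -0.0108, 0.2091]
tcp_rot: [[0.998, -0.071, 0.001], [-0.071, -0.998, -0.001], [0.001, 0.001, -1.0]]
force: [0.7, -0.2, 0.5]
opening: 0.004
grasp_force: 0.0
```

```bash
python3 - <<'E'
from h import *
s=telemetry.read_state();K,T=cam('wrist',s);im=capture('wrist');b=im[:,:,::-1].copy()
cv2.imwrite('pics/w2.png',b);t=capture('top')[:,:,::-1];cv2.imwrite('pics/t2.png',t)
print(s['position'],s['tcp_rot'],s['joint_positions'],s['force'])
print('exp tab tip',proj(K,T,(.547,.082,.121)),'tub centre lid',proj(K,T,(.609,.078,.121)))
E
```

```text
[ 0.4966 -0.0108  0.2091] [[ 0.9975 -0.0706  0.0008]
 [-0.0706 -0.9975 -0.0006]
 [ 0.0008  0.0006 -1.    ]] [-14.1477  21.4553 101.0878  -0.0294  57.4043  79.9192] [ 0.7268 -0.2132  0.461 ]
exp tab tip [134.0969 150.4495] tub centre lid [122.6674  51.8287]
```

View pics/w2.png

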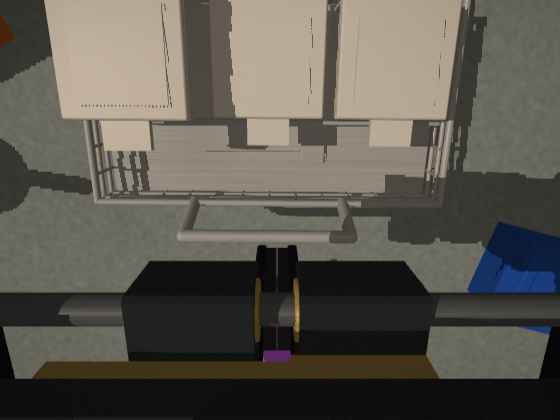

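The basket is at its stop: the tool stopped while the force rose. The tall tab's front edge is centred at (127,150) and its lid at about (125,60), which puts the tab tip near (0.547, 0.0865). Next I tilt the tool 45° in front of the tab.

Request:
{"op": "carry_out", "data": {
  "deltas": [
    [[0.0,-0.06,0,0,0.012,0,1],[0.01,-0.14,0,0,0.025,0,1],[0.01,-0.22,0,0,0.04,0,1],[0.02,-0.3,0,0,0.055,0,1],[0.02,-0.38,0,0,0.07,0,1],[0.03,-0.46,0,0,0.085,0,1],[0.03,-0.54,0.05,0,0.1,0,1],[0.04,-0.6,0.1,0,0.112,0,1],[0.04,-0.64,0.15,0,0.125,0,1],[0.04,-0.66,0.2,0,0.125,0,1]]
  ]
}}

```text
time_s: 8.58
position: [0.5241, 0.0833, 0.2436]
tcp_rot: [[0.752, -0.062, 0.657], [-0.052, -0.998, -0.035], [0.658, -0.008, -0.753]]
force: [0.2, -0.5, 0.1]
opening: 0.004
grasp_force: 0.0
```

```bash
python3 - <<'E'
from h import *
s=telemetry.read_state();print(s['position'],s['tcp_rot'],s['joint_positions'])
for P in [(.507,.0885,.098),(.551,.0855,.098),(.565,.0845,.165),(.60,.082,.20),(.64,.079,.195),(.668,.077,.19)]: print(delta(P)[0])
E
```

```text
[0.5241 0.0833 0.2436] [[ 0.7516 -0.0619  0.6567]
 [-0.0518 -0.9981 -0.0348]
 [ 0.6576 -0.0079 -0.7534]] [ -3.0424  14.4049 124.4482  15.8191   0.0311  74.8617]
[-0.7257 -0.0195  0.6549]
[-0.5041 -0.0177  0.8482]
[-0.1399 -0.0204  0.5732]
[ 0.1897 -0.0201  0.5512]
[ 0.3693 -0.0164  0.7521]
[ 0.4884 -0.0143  0.9003]
```

```bash
cat >> h.py <<'E'
def fkp(p,j2,j3,j5):
    a,h,L1,L2,e,D=p;b=j2+j3;c=b+j5
    return np.array([a+L1*np.sin(j2)+L2*np.sin(b)+e*np.cos(b)+D*np.sin(c),h+L1*np.cos(j2)+L2*np.cos(b)-e*np.sin(b)+D*np.cos(c)])
E
python3 - <<'E'
from h import *
from scipy.optimize import least_squares
d=[(.2614,-.5669,.2215,30.224,82.088,67.689),(.5292,-.1603,.2526,22.6582,90.4649,66.9217),(.4966,-.0108,.2091,21.4553,101.0878,57.4043),(.5241,.0833,.2436,14.4049,124.4482,.0311)]
f=lambda p:np.concatenate([fkp(p,*np.radians(x[3:]))-[np.hypot(x[0],x[1]),x[2]] for x in d]+[[.01*p[0]]])
r=least_squares(f,[0,.4,.45,.4,0.02,.3]);p=r.x;print(p,r.cost)
for x,z in [(.551,.098),(.551,.12),(.57,.165)]:
    R=np.hypot(x,.085)
    for t in (10,20,25,30,35,40):
        g=least_squares(lambda q:np.r_[fkp(p,*q)-[R,z],q.sum()-np.radians(180-t)],np.radians([30,110,30]));print(x,z,t,np.degrees(g.x).round(1),g.cost<1e-8)
E
```

```text
[0.0234 0.2688 0.5777 0.3811 0.1108 0.2986] 8.181351425390023e-07
0.551 0.098 10 [ 33.2 105.9  31. ] True
0.551 0.098 20 [ 32.5 113.4  14.1] True
0.551 0.098 25 [ 32.9 117.1   5. ] True
0.551 0.098 30 [ 33.9 120.8  -4.7] True
0.551 0.098 35 [ 35.6 124.3 -14.9] True
0.551 0.098 40 [ 38.1 127.7 -25.9] True
0.551 0.12 10 [ 30.9 105.   34.2] True
0.551 0.12 20 [ 29.8 112.6  17.6] True
0.551 0.12 25 [ 30.  116.3   8.7] True
0.551 0.12 30 [ 30.8 120.   -0.8] True
0.551 0.12 35 [ 32.2 123.6 -10.8] True
0.551 0.12 40 [ 34.4 127.1 -21.5] True
0.57 0.165 10 [ 27.7 100.2  42.1] True
0.57 0.165 20 [ 25.8 107.8  26.3] True
0.57 0.165 25 [ 25.5 111.6  17.9] True
0.57 0.165 30 [ 25.7 115.4   9. ] True
0.57 0.165 35 [ 26.4 119.1  -0.4] True
0.57 0.165 40 [ 27.8 122.6 -10.4] True
```

```bash
python3 - <<'E'
from h import *
R=down(-94.)@cv2.Rodrigues(np.array([0,np.radians(24.5),0]))[0]
print(delta((.515,.0888,.15),R))
u=np.array([.9975,-.0706,0])
R0=R
for x,z in [(.515,.095),(.546,.095),(.560,.147),(.583,.175),(.6145,.193),(.638,.196),(.664,.194),(.60,.25)]:
    P=np.array([.515,.0888,.15])*[1,1,0]+u*(x-.515)/.9975+[0,0,z]
    print(x,z,R0.T@(P-[.515,.0888,.15])/.15)
E
```

```text
(array([-0.4577, -0.0276,  0.4286]), array([-0.0017, -0.0461,  0.0004]))
0.515 0.095 [-0.1521  0.      0.3337]
0.546 0.095 [0.0365 0.0002 0.4196]
0.56 0.147 [0.2654 0.0003 0.1429]
0.583 0.175 [0.4827 0.0004 0.0368]
0.6145 0.193 [0.724  0.0006 0.0149]
0.638 0.196 [0.8752 0.0007 0.0618]
0.664 0.194 [1.0278 0.0008 0.146 ]
0.6 0.25 [ 0.7934  0.0005 -0.3711]
```

Request:
{"op": "carry_out", "data": {
  "deltas": [
    [[0,0,0,0,-0.01,0,1],[0,0,0,0,-0.02,0,1],[0,0,0,0,-0.03,0,1],[0,0,0,0,-0.04,0,1],[0,0,0,0,-0.046,0,1],[0,0,0,0,-0.046,0,1],[0,0,0,0,-0.046,0,1],[0,0,0,0,-0.046,0,1],[0,0,0,0,-0.046,0,1],[0,0,0,0,-0.046,0,1]]
  ]
}}

```text
time_s: 9.42
position: [0.524, 0.0826, 0.2433]
tcp_rot: [[0.908, -0.063, 0.415], [-0.061, -0.998, -0.019], [0.415, -0.008, -0.91]]
force: [0.6, -0.2, -0.1]
opening: 0.002
grasp_force: 0.0
```

```bash
python3 - <<'E'
from h import *
R=down(-94.)@cv2.Rodrigues(np.array([0,np.radians(24.5),0]))[0]
print(telemetry.read_state()['joint_positions'],delta((.515,.0888,.15),R))
E
```

```text
[ -3.2806  14.0598 112.1315   0.5501  29.2742  90.03  ] (array([-0.3155, -0.0326,  0.5403]), array([-0.0016, -0.0001,  0.0004]))
```

Request:
{"op": "carry_out", "data": {
  "deltas": [
    [[-0.05,0,0.08,0,0,0,1],[-0.1,-0.01,0.16,0,0,0,1],[-0.15,-0.01,0.25,0,0,0,1],[-0.2,-0.02,0.34,0,0,0,1],[-0.25,-0.03,0.43,0,0,0,1],[-0.29,-0.03,0.5,0,0,0,1],[-0.32,-0.03,0.54,0,0,0,1],[-0.36,-0.03,0.64,0,0,0,1],[-0.42,-0.03,0.76,0,0,0,1],[-0.47,-0.03,0.87,0,0,0,1]]
  ]
}}

```text
time_s: 10.25
position: [0.5155, 0.089, 0.0956]
tcp_rot: [[0.907, -0.063, 0.417], [-0.061, -0.998, -0.019], [0.417, -0.008, -0.909]]
force: [0.4, -0.4, -0.6]
opening: 0.004
grasp_force: 0.0
```

```bash
python3 - <<'E'
from h import *
s=telemetry.read_state();print(s['position'],s['tcp_rot'],s['joint_positions'])
for P in [(.546,.0868,.095),(.56,.0858,.147),(.583,.084,.175),(.6145,.082,.193),(.638,.08,.196),(.664,.078,.194)]:print(delta(P)[0])
E
```

```text
[0.5155 0.089  0.0956] [[ 0.9067 -0.0632  0.4169]
 [-0.0608 -0.998  -0.019 ]
 [ 0.4173 -0.0082 -0.9087]] [ -2.4099  31.7351 121.4917  -2.1874   2.1065  93.4828]
[0.1833 0.0017 0.0885]
[ 0.413  -0.0004 -0.1875]
[ 0.6307  0.0003 -0.2929]
[ 0.872  -0.0006 -0.3142]
[ 1.0232  0.0027 -0.2668]
[ 1.1756  0.0051 -0.1821]
```

Request:
{"op": "carry_out", "data": {
  "deltas": [
    [[0.06,0,0.03,0,0,0,1],[0.12,0,0.06,0,0,0,1],[0.16,0,0.08,0,0,0,1],[0.19,0,0.08,0,0,0,1],[0.22,0,0.04,0,0,0,1],[0.25,0,0.0,0,0,0,1],[0.29,0,-0.04,0,0,0,1],[0.33,0,-0.09,0,0,0,1],[0.37,0,-0.14,0,0,0,1],[0.41,0,-0.19,0,0,0,1]]
  ]
}}

```text
time_s: 11.08
position: [0.5599, 0.0857, 0.1498]
tcp_rot: [[0.906, -0.063, 0.418], [-0.061, -0.998, -0.019], [0.419, -0.008, -0.908]]
force: [0.7, 0.3, -0.6]
opening: 0.003
grasp_force: 0.1
```

```bash
python3 - <<'E'
from h import *
s=telemetry.read_state();print(s['position'],s['force'],s['joint_positions'])
w=capture('wrist')[:,:,::-1];d=capture('side')[165:285,160:320,::-1]
c=np.zeros((600,560,3),np.uint8);c[:420]=w;d=cv2.resize(d,(240,180),interpolation=3);c[420:,:240]=d;cv2.imwrite('pics/l1.png',c)
for P in [(.583,.084,.175),(.6145,.082,.193),(.638,.08,.196),(.664,.078,.194)]:print(delta(P)[0])
E
```

```text
[0.5599 0.0857 0.1498] [ 0.6666  0.3365 -0.5909] [ -2.5937  26.5245 113.3856  -0.0328  15.335   91.1569]
[ 0.1963  0.0005 -0.0845]
[ 0.4377 -0.0004 -0.1042]
[ 0.5886  0.0028 -0.0558]
[0.7405 0.0053 0.0298]
```

View pics/l1.png

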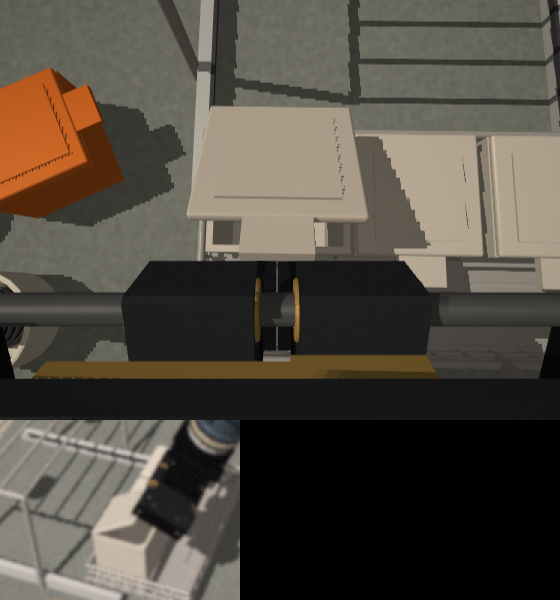

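The lid is lifted about 30° and rides on the fingers, centred near (277,235), with the tub's rim visible below it. I keep pushing along the arc.

Request:
{"op": "carry_out", "data": {
  "deltas": [
    [[0.05,0,-0.03,0,0,0,1],[0.1,0,-0.06,0,0,0,1],[0.15,0,-0.08,0,0,0,1],[0.2,0,-0.09,0,0,0,1],[0.26,0,-0.1,0,0,0,1],[0.32,0,-0.11,0,0,0,1],[0.38,0,-0.11,0,0,0,1],[0.44,0,-0.11,0,0,0,1],[0.51,0,-0.09,0,0,0,1],[0.58,0,-0.06,0,0,0,1]]
  ]
}}

```text
time_s: 12.02
position: [0.6359, 0.0805, 0.1926]
tcp_rot: [[0.907, -0.063, 0.417], [-0.061, -0.998, -0.019], [0.417, -0.008, -0.909]]
force: [-0.3, 0.1, -0.3]
opening: 0.003
grasp_force: 0.0
```

Request:
{"op": "carry_out", "data": {
  "deltas": [
    [[0.04,0,0.02,0,0,0,1],[0.08,0,0.04,0,0,0,1],[0.12,0,0.06,0,0,0,1],[0.16,0,0.08,0,0,0,1],[0.18,0,0.09,0,0,0,1],[0.18,0,0.09,0,0,0,1],[0.12,0,0.05,0,0,0,1],[0.0,0,-0.1,0,0,0,1],[-0.1,0,-0.25,0,0,0,1],[-0.2,0,-0.4,0,0,0,1]]
  ]
}}

```text
time_s: 12.85
position: [0.5797, 0.0837, 0.2336]
tcp_rot: [[0.908, -0.063, 0.413], [-0.061, -0.998, -0.019], [0.414, -0.008, -0.91]]
force: [0.2, 0.2, 0.3]
opening: 0.006
grasp_force: 0.0
```

```bash
python3 - <<'E'
from h import *
s=telemetry.read_state();print(s['position'],s['force'],s['joint_positions'])
w=capture('wrist')[:,:,::-1];d=capture('side')[150:285,160:320,::-1]
c=np.zeros((600,560,3),np.uint8);c[:420]=w;d=cv2.resize(d,(213,180),interpolation=3);c[420:,:213]=d;cv2.imwrite('pics/l2.png',c)
print(delta((.529,.300,.25),down(-94)))
E
```

```text
[0.5797 0.0837 0.2336] [0.2041 0.2357 0.3472] [ -2.7345  19.1545 105.8051   0.0902  30.5907  90.9232]
(array([-0.3437, -1.4157, -0.2521]), array([-0.0015, -0.0682,  0.0009]))
```

View pics/l2.png

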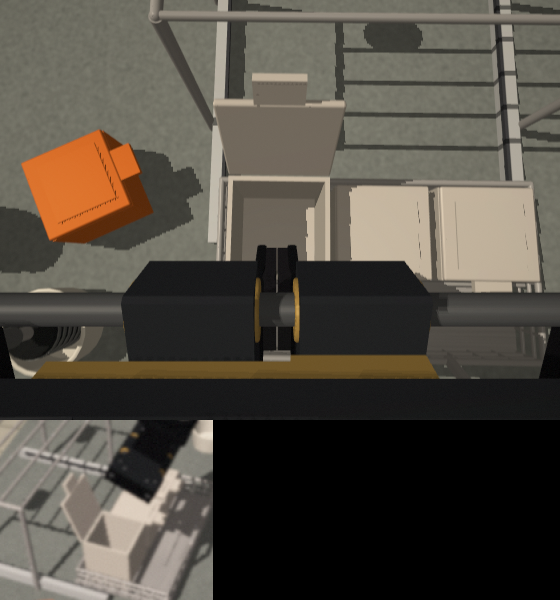

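The lid is fully open: it sits above row 178 and the cavity shows at (232–329, 178). I level the tool and fly towards the brush.

Request:
{"op": "carry_out", "data": {
  "deltas": [
    [[0,-0.04,-0.1,0,-0.01,0,1],[-0.05,-0.1,-0.2,0,-0.02,0,0.5],[-0.1,-0.2,-0.3,0,-0.03,0,0],[-0.15,-0.3,-0.3,0,-0.04,0,-0.5],[-0.2,-0.4,-0.3,0,-0.05,0,-1],[-0.25,-0.5,-0.3,0,-0.06,0,-1],[-0.3,-0.6,-0.3,0,-0.068,0,-1],[-0.35,-0.7,-0.3,0,-0.068,0,-1],[-0.4,-0.8,-0.3,0,-0.068,0,-1],[-0.45,-0.9,-0.3,0,-0.068,0,-1]]
  ]
}}

```text
time_s: 13.78
position: [0.5109, 0.2238, 0.2472]
tcp_rot: [[0.998, -0.064, 0.002], [-0.064, -0.998, 0.008], [0.002, -0.008, -1.0]]
force: [-0.2, 0.9, -0.5]
opening: 0.606
grasp_force: 0.0
```

```bash
python3 - <<'E'
from h import *
# tub rim back corners from l2 (tool pose at that time)
T=np.eye(4);T[:3,:3]=[[.908,-.063,.413],[-.061,-.998,-.019],[.414,-.008,-.91]];T[:3,3]=[.5797,.0837,.2336]
c=camera_info('wrist');
for p in [(228,178),(331,178),(234,181),(327,181)]:print(onz(c['mtx'],T@c['T_tool_cam'],p,.115))
s=telemetry.read_state();print(s['position'],s['tcp_rot'],s['joint_positions'],s['opening'])
print(delta((.465,.318,.26),down(-94)))
E
```

```text
[0.6515 0.1199 0.115 ]
[0.646  0.0348 0.115 ]
[0.6487 0.1151 0.115 ]
[0.6437 0.0383 0.115 ]
[0.5109 0.2238 0.2472] [[ 0.998  -0.0636  0.0023]
 [-0.0636 -0.9979  0.0077]
 [ 0.0018 -0.0078 -1.    ]] [ 11.9501  23.2539  90.4285   0.4411  66.0966 105.4187] 0.6063546375701601
(array([-0.3455, -0.6079, -0.0815]), array([-0.0012, -0.0003,  0.001 ]))
```

Request:
{"op": "carry_out", "data": {
  "deltas": [
    [[-0.03,-0.06,-0.01,0,0,0,-1],[-0.07,-0.12,-0.02,0,0,0,-1],[-0.11,-0.2,-0.03,0,0,0,-1],[-0.15,-0.28,-0.04,0,0,0,-1],[-0.2,-0.36,-0.05,0,0,0,-1],[-0.25,-0.44,-0.06,0,0,0,-1],[-0.29,-0.51,-0.07,0,0,0,-1],[-0.32,-0.57,-0.08,0,0,0,-1],[-0.35,-0.61,-0.08,0,0,0,-1],[-0.35,-0.61,-0.08,0,0,0,-1]]
  ]
}}

```text
time_s: 14.62
position: [0.4638, 0.319, 0.2608]
tcp_rot: [[0.998, -0.062, 0.003], [-0.062, -0.998, 0.008], [0.003, -0.009, -1.0]]
force: [0.0, 0.8, -0.8]
opening: 0.998
grasp_force: 0.0
```

```bash
python3 - <<'E'
from h import *
s=telemetry.read_state();K,T=cam('wrist',s);w=capture('wrist')[:,:,::-1].copy()
print(s['position'],s['opening'],T)
for P in [(.529,.314,.181),(.529,.314,.006),(.527,.3145,.045)]:print(P,proj(K,T,P))
cv2.imwrite('pics/b1.png',w)
E
```

```text
[0.4638 0.319  0.2608] 0.9982871459523294 [[-0.062  -0.9578 -0.2807  0.5416]
 [-0.998   0.057   0.0257  0.3123]
 [-0.0086  0.2817 -0.9595  0.4236]
 [ 0.      0.      0.      1.    ]]
(0.529, 0.314, 0.181) [278.3467 118.6059]
(0.529, 0.314, 0.006) [278.9577 110.0147]
(0.527, 0.3145, 0.045) [278.49   113.3467]
```

View pics/b1.png

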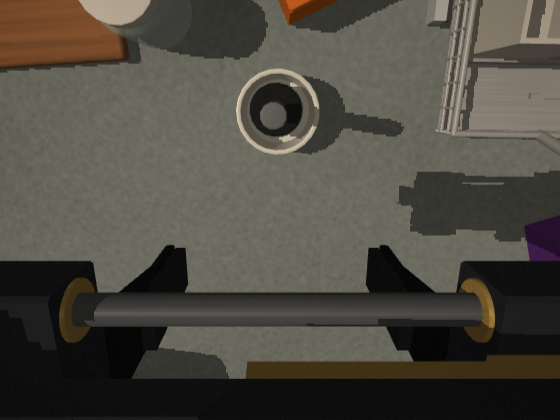

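The brush handle's top is at (274,115) and the ramekin rim is centred at (278,111). That puts the brush at about (0.5315, 0.317), standing upright. I move over it and descend.

Request:
{"op": "carry_out", "data": {
  "deltas": [
    [[0.05,0,0,-0.0012,0,0,-1],[0.12,0,0,-0.0012,0,0,-1],[0.2,-0.01,0,-0.0012,0,0,-1],[0.28,-0.01,0,-0.0012,0,0,-1],[0.36,-0.01,0,-0.0012,0,0,-1],[0.42,-0.01,0,-0.0012,0,0,-1],[0.45,-0.01,0,-0.0012,0,0,-1],[0.45,-0.01,0.1,-0.0012,0,0,-1],[0.45,-0.01,0.2,-0.0012,0,0,-1],[0.45,-0.01,0.3,-0.0012,0,0,-1]]
  ]
}}

```text
time_s: 15.5
position: [0.5326, 0.3151, 0.2154]
tcp_rot: [[0.998, -0.064, 0.003], [-0.064, -0.998, 0.0], [0.003, -0.001, -1.0]]
force: [0.9, -0.3, -0.4]
opening: 1.0
grasp_force: 0.0
```

Request:
{"op": "carry_out", "data": {
  "deltas": [
    [[0,0,0.08,0,0,0,-1],[0,0,0.16,0,0,0,-1],[0,0,0.26,0,0,0,-1],[0,0,0.36,0,0,0,-1],[0,0,0.44,0,0,0,-1],[0,0,0.5,0,0,0,-1],[0,0,0.53,0,0,0,-1],[0,0,0.53,0,0,0,-1],[0,0,0.53,0,0,0,0],[0,0,0.53,0,0,0,0.2]]
  ]
}}

```text
time_s: 16.33
position: [0.533, 0.3156, 0.1371]
tcp_rot: [[0.998, -0.063, 0.004], [-0.063, -0.998, 0.001], [0.004, -0.001, -1.0]]
force: [-0.3, -0.3, 0.0]
opening: 0.92
grasp_force: 0.0
```

Request:
{"op": "carry_out", "data": {
  "deltas": [
    [[0,0,0,0,0,0,1],[0,0,0,0,0,0,1],[0,0,0,0,0,0,1],[0,0,0,0,0,0,1],[0,0,0,0,0,0,1],[0,0,0,0,0,0,1],[0,0,0,0,0,0,1],[0,0,0,0,0,0,1],[0,0,0,0,0,0,1],[0,0,0,0,0,0,1]]
  ]
}}

```text
time_s: 17.17
position: [0.5324, 0.3153, 0.1362]
tcp_rot: [[0.998, -0.063, 0.003], [-0.063, -0.998, 0.0], [0.002, -0.0, -1.0]]
force: [1.3, -0.0, -0.5]
opening: 0.197
grasp_force: 30.0
```

Request:
{"op": "carry_out", "data": {
  "deltas": [
    [[0,0,-0.05,0,0,0,1],[0,0,-0.12,0,0,0,1],[0,0,-0.22,0,0,0,1],[0,0,-0.33,0,0,0,1],[0,0,-0.45,0,0,0,1],[0,0,-0.57,0,0,0,1],[0,0,-0.7,0,0,0,1],[0,0,-0.82,0,0,0,1],[0,0,-0.92,0,0,0,1],[0,0,-1,0,0,0,1]]
  ]
}}

```text
time_s: 18.0
position: [0.5325, 0.3155, 0.2892]
tcp_rot: [[0.998, -0.063, 0.006], [-0.063, -0.998, 0.001], [0.006, -0.002, -1.0]]
force: [-0.4, 1.0, -0.9]
opening: 0.202
grasp_force: 30.0
```

Request:
{"op": "carry_out", "data": {
  "deltas": [
    [[0.05,0.06,0,0,0,0,1],[0.1,0.14,0,0,0,0,1],[0.15,0.24,0,0,0,0,1],[0.2,0.34,0,0,0,0,1],[0.25,0.45,0,0,0,0,1],[0.3,0.56,0,0,0,0,1],[0.35,0.67,0,0,0,0,1],[0.4,0.78,0,0,0,0,1],[0.45,0.87,0,0,0,0,1],[0.5,0.95,0,0,0,0,1]]
  ]
}}

```text
time_s: 18.83
position: [0.5981, 0.1659, 0.2854]
tcp_rot: [[0.998, -0.065, 0.001], [-0.065, -0.998, -0.0], [0.001, 0.0, -1.0]]
force: [0.1, -0.3, -1.9]
opening: 0.203
grasp_force: 30.0
```

```bash
python3 - <<'E'
from h import *
s=telemetry.read_state();print(s['position'],s['tcp_rot'],s['force'],s['opening'])
print(delta((.607,.0805,.286),down(-94)))
E
```

```text
[0.5981 0.1659 0.2854] [[ 0.9979 -0.0648  0.0006]
 [-0.0648 -0.9979 -0.0003]
 [ 0.0006  0.0003 -1.    ]] [ 0.1297 -0.2941 -1.8512] 0.20276275155718176
(array([ 0.0964,  0.5641, -0.0036]), array([ 0.    , -0.0001,  0.0008]))
```

Request:
{"op": "carry_out", "data": {
  "deltas": [
    [[0.02,0.06,0,0,0,0,1],[0.03,0.13,0,0,0,0,1],[0.04,0.2,0,0,0,0,1],[0.05,0.28,0,0,0,0,1],[0.06,0.36,0,0,0,0,1],[0.08,0.44,0,0,0,0,1],[0.09,0.51,0,0,0,0,1],[0.1,0.56,0,0,0,0,1],[0.1,0.56,0,0,0,0,1],[0.1,0.56,0,0,0,0,1]]
  ]
}}

```text
time_s: 19.67
position: [0.6076, 0.0832, 0.2865]
tcp_rot: [[0.998, -0.064, 0.003], [-0.064, -0.998, 0.001], [0.003, -0.001, -1.0]]
force: [0.3, 0.5, -0.8]
opening: 0.198
grasp_force: 30.0
```

Request:
{"op": "carry_out", "data": {
  "deltas": [
    [[0,0,0.08,0,0,0,1],[0,0,0.16,0,0,0,1],[0,0,0.24,0,0,0,1],[0,0,0.32,0,0,0,1],[0,0,0.4,0,0,0,1],[0,0,0.48,0,0,0,1],[0,0,0.56,0,0,0,1],[0,0,0.64,0,0,0,1],[0,0,0.72,0,0,0,1],[0,0,0.79,0,0,0,1]]
  ]
}}

```text
time_s: 20.5
position: [0.6076, 0.0844, 0.1672]
tcp_rot: [[0.998, -0.062, 0.002], [-0.062, -0.998, 0.001], [0.002, -0.001, -1.0]]
force: [-1.7, -1.4, -0.4]
opening: 0.199
grasp_force: 30.0
```

Request:
{"op": "carry_out", "data": {
  "deltas": [
    [[0,0,0.02,0,0,0,1],[0,0,0.03,0,0,0,1],[0,0,0.04,0,0,0,1],[0,0,0.05,0,0,0,1],[0,0,0.06,0,0,0,1],[0,0,0.07,0,0,0,1],[0,0,0.08,0,0,0,1],[0,0,0.08,0,0,0,1],[0,0,0.08,0,0,0,1],[0,0,0.08,0,0,0,1]]
  ]
}}

```text
time_s: 21.33
position: [0.6079, 0.0835, 0.156]
tcp_rot: [[0.998, -0.063, 0.003], [-0.063, -0.998, 0.0], [0.003, -0.0, -1.0]]
force: [-0.4, -0.4, -1.5]
opening: 0.197
grasp_force: 30.0
```

Request:
{"op": "carry_out", "data": {
  "deltas": [
    [[0,0.01,0.01,0,0,0,1],[0,0.01,0.015,0,0,0,1],[0,0.01,0.02,0,0,0,1],[0,0.01,0.025,0,0,0,1],[0,0.01,0.03,0,0,0,1],[0,0.01,0.03,0,0,0,1],[0,0.01,0.03,0,0,0,1],[0,0.01,0.03,0,0,0,1],[0,0.01,0.03,0,0,0,1],[0,0.01,0.03,0,0,0,1]]
  ]
}}

```text
time_s: 22.17
position: [0.6087, 0.082, 0.1539]
tcp_rot: [[0.998, -0.063, 0.005], [-0.063, -0.998, -0.0], [0.005, -0.0, -1.0]]
force: [-1.6, 0.8, 9.8]
opening: 0.201
grasp_force: 30.0
```

Contact reads 9.8 N at z = 0.154, matching the tub's floor. Now the strokes.

Request:
{"op": "carry_out", "data": {
  "deltas": [
    [[0,0,-0.05,0,0,0,1],[0,0,-0.12,0,0,0,1],[0,0,-0.2,0,0,0,1],[0,0,-0.28,0,0,0,1],[0,0,-0.36,0,0,0,1],[0,0,-0.42,0,0,0,1],[0,0,-0.45,0,0,0,1],[0,0,-0.45,0,0,0,1],[0,0,-0.45,0,0,0,1],[0,0,-0.45,0,0,0,1]]
  ]
}}

```text
time_s: 23.0
position: [0.607, 0.0821, 0.2182]
tcp_rot: [[0.998, -0.063, 0.001], [-0.063, -0.998, 0.0], [0.001, -0.0, -1.0]]
force: [-0.7, -0.8, -0.8]
opening: 0.201
grasp_force: 30.0
```

Request:
{"op": "carry_out", "data": {
  "deltas": [
    [[0,0,0.07,0,0,0,1],[0,0,0.15,0,0,0,1],[0,0,0.24,0,0,0,1],[0,0,0.32,0,0,0,1],[0,0,0.38,0,0,0,1],[0,0,0.42,0,0,0,1],[0,0,0.44,0,0,0,1],[0,0,0.45,0,0,0,1],[0,0,0.45,0,0,0,1],[0,0,0.45,0,0,0,1]]
  ]
}}

```text
time_s: 23.83
position: [0.6094, 0.0822, 0.1538]
tcp_rot: [[0.998, -0.063, 0.007], [-0.063, -0.998, 0.0], [0.007, -0.001, -1.0]]
force: [0.1, 1.0, 9.0]
opening: 0.198
grasp_force: 30.0
```

Request:
{"op": "carry_out", "data": {
  "deltas": [
    [[0,0,-0.05,0,0,0,1],[0,0,-0.12,0,0,0,1],[0,0,-0.2,0,0,0,1],[0,0,-0.28,0,0,0,1],[0,0,-0.36,0,0,0,1],[0,0,-0.42,0,0,0,1],[0,0,-0.45,0,0,0,1],[0,0,-0.45,0,0,0,1],[0,0,-0.45,0,0,0,1],[0,0,-0.45,0,0,0,1]]
  ]
}}

```text
time_s: 24.67
position: [0.607, 0.0821, 0.2182]
tcp_rot: [[0.998, -0.063, 0.001], [-0.063, -0.998, 0.0], [0.001, -0.0, -1.0]]
force: [-1.0, 0.4, -0.6]
opening: 0.196
grasp_force: 30.0
```

Request:
{"op": "carry_out", "data": {
  "deltas": [
    [[0,0,0.07,0,0,0,1],[0,0,0.15,0,0,0,1],[0,0,0.24,0,0,0,1],[0,0,0.32,0,0,0,1],[0,0,0.38,0,0,0,1],[0,0,0.42,0,0,0,1],[0,0,0.44,0,0,0,1],[0,0,0.45,0,0,0,1],[0,0,0.45,0,0,0,1],[0,0,0.45,0,0,0,1]]
  ]
}}

```text
time_s: 25.5
position: [0.6093, 0.0819, 0.1536]
tcp_rot: [[0.998, -0.063, 0.007], [-0.063, -0.998, -0.0], [0.007, -0.0, -1.0]]
force: [-0.1, 0.2, 7.9]
opening: 0.2
grasp_force: 30.0
```

Request:
{"op": "carry_out", "data": {
  "deltas": [
    [[0,0,-0.05,0,0,0,1],[0,0,-0.13,0,0,0,1],[0,0,-0.22,0,0,0,1],[0,0,-0.32,0,0,0,1],[0,0,-0.44,0,0,0,1],[0,0,-0.56,0,0,0,1],[0,0,-0.68,0,0,0,1],[0,0,-0.8,0,0,0,1],[0,0,-0.9,0,0,0,1],[0,0,-0.92,0,0,0,1]]
  ]
}}

```text
time_s: 26.33
position: [0.609, 0.082, 0.2924]
tcp_rot: [[0.998, -0.063, 0.009], [-0.063, -0.998, 0.0], [0.009, -0.001, -1.0]]
force: [0.5, 0.0, -0.6]
opening: 0.199
grasp_force: 30.0
```

Request:
{"op": "carry_out", "data": {
  "deltas": [
    [[0,-0.07,0,0,0,0,1],[0,-0.16,0,0,0,0,1],[-0.03,-0.26,0,0,0,0,1],[-0.08,-0.37,0,0,0,0,1],[-0.13,-0.48,0,0,0,0,1],[-0.18,-0.6,0,0,0,0,1],[-0.23,-0.71,0,0,0,0,1],[-0.28,-0.82,0,0,0,0,1],[-0.33,-0.92,0,0,0,0,1],[-0.38,-1,0,0,0,0,1]]
  ]
}}

```text
time_s: 27.17
position: [0.5583, 0.2378, 0.2874]
tcp_rot: [[0.998, -0.062, -0.001], [-0.062, -0.998, 0.0], [-0.001, -0.0, -1.0]]
force: [-1.2, -0.4, -1.2]
opening: 0.197
grasp_force: 30.0
```

```bash
python3 - <<'E'
from h import *
s=telemetry.read_state();print(s['position'],s['tcp_rot'],s['force'],s['opening'])
print(delta((.5305,.316,.285),down(-93.8)))
E
```

```text
[0.5583 0.2378 0.2874] [[ 0.9981 -0.0618 -0.0009]
 [-0.0618 -0.9981  0.0004]
 [-0.0009 -0.0004 -1.    ]] [-1.2467 -0.414  -1.1973] 0.19724835074917976
(array([-0.2173, -0.5092,  0.0166]), array([-0.0001,  0.0001,  0.0007]))
```

Request:
{"op": "carry_out", "data": {
  "deltas": [
    [[-0.03,-0.06,0,0,0,0,1],[-0.06,-0.13,0,0,0,0,1],[-0.09,-0.2,0,0,0,0,1],[-0.12,-0.28,0,0,0,0,1],[-0.15,-0.36,0,0,0,0,1],[-0.18,-0.43,0,0,0,0,1],[-0.2,-0.48,0,0,0,0,1],[-0.22,-0.51,0,0,0,0,1],[-0.22,-0.51,0,0,0,0,1],[-0.22,-0.51,0,0,0,0,1]]
  ]
}}

```text
time_s: 28.0
position: [0.5318, 0.3138, 0.2893]
tcp_rot: [[0.998, -0.063, 0.003], [-0.063, -0.998, -0.0], [0.003, 0.0, -1.0]]
force: [-0.1, 0.3, -0.9]
opening: 0.198
grasp_force: 30.0
```

```bash
python3 - <<'E'
from h import *
s=telemetry.read_state();print(s['position'],s['tcp_rot'][2])
K,T=cam('top');im=capture('top')
x0,y0,x1,y1=130,205,180,248
ys,xs=np.nonzero(im[y0:y1,x0:x1].min(2)>150);print(len(xs),xs.min()+x0 if len(xs) else 0)
K,T=cam('side');im=capture('side');x0,y0,x1,y1=222,330,280,380
old=cv2.imread('pics/side0.png')[:,:,::-1]
for i in(old,im):
    m=(i[y0:y1,x0:x1].min(2)>140);ys,xs=np.nonzero(m);print(len(xs),xs.min()+x0,xs.max()+x0,ys.max()+y0)
print(delta((.5305,.316,.1365),down(-93.8)))
E
```

```text
[0.5318 0.3138 0.2893] [ 0.0027  0.     -1.    ]
411 137
430 229 269 374
1419 225 279 379
(array([-0.0148, -0.017 ,  1.0188]), array([-0.    , -0.0004,  0.0004]))
```

Request:
{"op": "carry_out", "data": {
  "deltas": [
    [[-0.01,-0.01,0.08,0,0,0,1],[-0.01,-0.02,0.17,0,0,0,1],[-0.01,-0.02,0.27,0,0,0,1],[-0.01,-0.02,0.37,0,0,0,1],[-0.01,-0.02,0.47,0,0,0,1],[-0.01,-0.02,0.57,0,0,0,1],[-0.01,-0.02,0.67,0,0,0,1],[-0.01,-0.02,0.77,0,0,0,1],[-0.01,-0.02,0.86,0,0,0,1],[-0.01,-0.02,0.93,0,0,0,1]]
  ]
}}

```text
time_s: 28.93
position: [0.531, 0.3161, 0.1486]
tcp_rot: [[0.998, -0.064, 0.002], [-0.064, -0.998, -0.0], [0.002, 0.0, -1.0]]
force: [-0.2, -0.6, -0.6]
opening: 0.198
grasp_force: 30.0
```

Request:
{"op": "carry_out", "data": {
  "deltas": [
    [[0,0,0.02,0,0,0,1],[0,0,0.03,0,0,0,1],[0,0,0.04,0,0,0,1],[0,0,0.05,0,0,0,1],[0,0,0.06,0,0,0,1],[0,0,0.07,0,0,0,1],[0,0,0.08,0,0,0,1],[0,0,0.08,0,0,0,1],[0,0,0.08,0,0,0,1],[0,0,0.08,0,0,0,1]]
  ]
}}

```text
time_s: 29.77
position: [0.531, 0.3169, 0.1379]
tcp_rot: [[0.998, -0.063, 0.003], [-0.063, -0.998, 0.0], [0.003, -0.001, -1.0]]
force: [0.1, -0.0, -0.7]
opening: 0.203
grasp_force: 30.0
```

Another 1.5–2 mm down to touch, then I release slowly.

Request:
{"op": "carry_out", "data": {
  "deltas": [
    [[0,0,0.005,0,0,0,1],[0,0,0.01,0,0,0,1],[0,0,0.013,0,0,0,1],[0,0,0.015,0,0,0,1],[0,0,0.015,0,0,0,1],[0,0,0.015,0,0,0,1],[0,0,0.015,0,0,0,1],[0,0,0.015,0,0,0,1],[0,0,0.015,0,0,0,1],[0,0,0.015,0,0,0,1]]
  ]
}}

```text
time_s: 30.6
position: [0.5311, 0.3169, 0.1357]
tcp_rot: [[0.998, -0.063, 0.003], [-0.063, -0.998, 0.0], [0.003, -0.001, -1.0]]
force: [-0.4, -0.2, 1.1]
opening: 0.196
grasp_force: 30.0
```

Light contact now (z force -0.7 → +1.1 N). Releasing.

Request:
{"op": "carry_out", "data": {
  "deltas": [
    [[0,0,0,0,0,0,0.5],[0,0,0,0,0,0,0.4],[0,0,0,0,0,0,0.2],[0,0,0,0,0,0,0],[0,0,0,0,0,0,-0.3],[0,0,0,0,0,0,-0.6],[0,0,0,0,0,0,-1],[0,0,0,0,0,0,-1],[0,0,0,0,0,0,-1],[0,0,0,0,0,0,-1]]
  ]
}}

```text
time_s: 31.43
position: [0.531, 0.3169, 0.1355]
tcp_rot: [[0.998, -0.063, 0.003], [-0.063, -0.998, 0.0], [0.003, -0.001, -1.0]]
force: [0.6, 0.0, 0.5]
opening: 0.818
grasp_force: 0.0
```

Request:
{"op": "carry_out", "data": {
  "deltas": [
    [[0,0,-0.02,0,0,0,-1],[0,0,-0.08,0,0,0,-1],[0,0,-0.16,0,0,0,-1],[0,0,-0.26,0,0,0,-1],[0,0,-0.38,0,0,0,-1],[0,0,-0.5,0,0,0,-1],[0,0,-0.62,0,0,0,-1],[0,0,-0.74,0,0,0,-1],[0,0,-0.8,0,0,0,-1],[0,0,-0.83,0,0,0,-1]]
  ]
}}

```text
time_s: 32.27
position: [0.5317, 0.3174, 0.263]
tcp_rot: [[0.998, -0.063, 0.007], [-0.063, -0.998, 0.002], [0.007, -0.003, -1.0]]
force: [1.7, -0.2, -0.1]
opening: 1.003
grasp_force: 0.0
```

Request:
{"op": "carry_out", "data": {
  "deltas": [
    [[-0.05,0,0,0,0,0,-1],[-0.12,0,0,0,0,0,-1],[-0.2,0,0,0,0,0,-1],[-0.28,0,0,0,0,0,-1],[-0.36,0,0,0,0,0,-1],[-0.42,0,0,0,0,0,-1],[-0.45,0,0,0,0,0,-1],[-0.45,0,0,0,0,0,-1],[-0.45,0,0,0,0,0,-1],[-0.45,0,0,0,0,0,-1]]
  ]
}}

```text
time_s: 33.1
position: [0.464, 0.3213, 0.26]
tcp_rot: [[0.998, -0.063, 0.004], [-0.063, -0.998, 0.001], [0.004, -0.001, -1.0]]
force: [0.6, 0.3, -0.3]
opening: 1.001
grasp_force: 0.0
```

```bash
python3 - <<'E'
from h import *
s=telemetry.read_state();K,T=cam('wrist',s);w=capture('wrist')[:,:,::-1].copy();cv2.imwrite('pics/f1.png',w)
print(s['position'],s['opening'],s['force'])
o=cv2.imread('pics/b1.png')
for i in(o,w):
    r=i[60:165,225:335];g=r.max(2)
    m=(r.min(2)>150);ys,xs=np.nonzero(m);e=cv2.minEnclosingCircle(np.c_[xs,ys].astype(np.float32));print('rim',e[0][0]+225,e[0][1]+60,e[1])
    d=(g<40).astype(np.uint8);n,l,st,ce=cv2.connectedComponentsWithStats(d)
    k=1+st[1:,4].argmax();print('dark head',st[k],ce[k]+[225,60])
# handle circle
    gg=cv2.medianBlur(cv2.cvtColor(r,6),3)
    print('circles',cv2.HoughCircles(gg,cv2.HOUGH_GRADIENT,1,20,param1=80,param2=10,minRadius=11,maxRadius=17))
a=capture('side')[165:285,160:320];t=capture('top')[:,:,::-1];cv2.imwrite('pics/tf.png',t);cv2.imwrite('pics/sf.png',a[:,:,::-1])
t2=cv2.imread('pics/t2.png')
print('top diff right half objs',(cv2.absdiff(t,t2).max(2)>40)[140:320,340:560].sum())
E
```

```text
[0.464  0.3213 0.26  ] 1.0005893000313648 [ 0.5569  0.3432 -0.3015]
rim 277.44117736816406 110.9117660522461 42.1590690612793
dark head [  25   23   52   53 1553] [276.593  106.9195]
circles [[[48.5 56.5 13. ]
  [35.5 31.5 16.4]
  [38.5 74.5 15.2]]]
rim 277.0359573364258 111.00342559814453 42.19015884399414
dark head [  26   25   53   53 1549] [277.4422 108.4416]
circles [[[52.5 58.5 12.7]
  [75.5 39.5 16.4]
  [30.5 64.5 16.4]
  [38.5 35.5 16.4]]]
top diff right half objs 4068
```

```bash
python3 - <<'E'
from h import *
im=capture('side')[:,:,::-1];a=cv2.resize(im[150:285,160:320],(213,180),interpolation=3)
b=cv2.imread('pics/l2.png')[420:600,:213]
d=(cv2.absdiff(a,b).max(2)>45)
for y in range(0,180,12): print(''.join('#' if d[y:y+12,x:x+12].mean()>.3 else '.' for x in range(0,213,12)))
K,T=cam('side')
for r in(.04,.08): print((proj(K,T,(.651+r*.32,.078,.1155+r*.946))-[160,150])*1.333)
t0=cv2.imread('pics/top0.png');t1=cv2.imread('pics/tf.png')
for n,(x0,y0,x1,y1) in dict(mugs=(360,150,460,250),left=(95,155,200,245),blue=(330,255,380,305),purple=(245,265,295,315)).items():
    print(n,(cv2.absdiff(t0,t1).max(2)>40)[y0:y1,x0:x1].sum())
E
```

```text
..........#.....##
................##
..........#....###
.........##...##..
.........##...##.#
.........###.#####
.........#########
.........#####.###
.......###########
........##########
......#...########
..........#######.
..........######..
........########..
........#######...
[83.7091 89.4475]
[74.5532 71.6519]
mugs 0
left 1229
blue 48
purple 1499
```

```bash
python3 -c "
from rig import job
print(job.hand_in())"
```

```text
the job is handed in; nothing more can be done
None
```

The job is done and handed in at about 33 s: basket out to its stop, lid open by itself, tub scrubbed three times to the bottom, and brush upright in its ramekin; I saw nothing else disturbed, though the arm hid part of the final views.

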